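Clamp a label pad into the corner of the stamping jig

TASK

Lay the pad of use-by labels flat on the stamping jig in front of the sliding jaw, one long side towards the long stop (the one made of two blocks) and one end towards the short stop. Then slide the jaw by its knob until it drives the pad fully into the corner, tight against both stops at once, and finish while still holding the knob and pushing firmly, so that both contacts stay closed. Do not disturb the sauce bottles, foil cups and kitchen timer.

Things in the scene. Friction and masses are not known exactly. Their poses are not given: they have to be found in the camera images.
- label_pad: the pad of use-by labels: a rigid white block, 44 (its x) x 61 (its y) x 15 mm high, about 50 g, lying flat on the worktop left of the jig. Origin: centre of the underside. It looks the same turned by half a turn, and either way round is good
- jig: stamping jig, fixed: aluminium plate 220 (x) x 140 (y) x 8 mm; jaw at the near (-x) end, two stops at the far end. Origin on the worktop under mid length, 4 mm right of mid width; plate top at z = 8 mm. The jaw slides along the jig's +x on its line y = +12 mm to the stops' corner, whose faces stand at 45 degrees to that line. Rails 12 mm high flank the jaw, x = -109 to -47 mm
- long_stop: long stop, left of the corner: two steel blocks 12 mm high, 11 thick, in line, a 44 mm gap between for a finger. Origin: the corner point of both stop faces, on the plate top (jig x = +88, y = 0 mm); axes turned +45 degrees from the jig's. Face: plane x = 0, y = 2-9 and 53-70 mm, inside towards -x. Pad home: centre at x = -22, y = +30.5 mm here, pad y along this y, either way round
- short_stop: the short stop, on the right of the corner: one steel block 36 mm long, 12 mm high, 11 mm thick. Same origin and axes as the long stop; its face is the plane y = 0, from x = -40 to -4 mm; the inside is on the +y side
- jaw (a joint): travel of the jaw in m: 0 fully back, grows as it slides to the corner, 0.050 when the pad is home, 0.062 at its end. It slides with about 2.5 N of friction, no spring, and stays where it is left; a total push of about 15 N on the knob is ample
- jaw_nose: mouth of the jaw: right-angled V 15 mm high, open towards the corner, arms about 20 mm long; takes the pad's free corner (diagonally across from the stops' corner). It floats up to 9 mm sideways on a weak spring, so its push is shared by both stops. Polished, like the stops. Origin: inner vertex of the V, on the plate top; axes as the jig's. At travel 0 it is at x = -36, y = +12 mm of the jig
- jaw_knob: the black upright knob on the jaw: 20 (along the sliding direction, its x) x 26 x 36 mm high. Origin: centre of its underside, 23 mm above the worktop, on the top of the steel carriage, 35 mm behind the vertex of the V; axes as the jig's
- sauce_left: squeeze bottle, 54 mm across, 200 mm high, at the back; leave it alone. Origin: centre of the underside
- sauce_right: another squeeze bottle, 54 mm across, 200 mm high, at the back right; leave it alone. Origin: centre of the underside
- foil_cups: stack of foil cups, 60 mm across, 49 mm high, at the back; leave it alone. Origin: centre of the underside
- kitchen_timer: wind-up timer, 62 x 62 x 42 mm, near the robot; leave it alone. Origin: centre of the underside
Not all that is in view belongs to the job. Several things look just like the label_pad: the one meant starts farthest to the robot's right.

How it is judged:
On the way:
1. the pad lies on the jig's plate in front of the corner, let go (z of label_pad in the frame of long_stop between -0.003 and 0.003 m and horizontal distance between label_pad and long_stop below 0.09 m and contact force between label_pad and the fingers below 0.05 N), for 0.2 s.
At the end, for the whole second after the job is handed in: the pad lies flat on the plate, within 2.5 mm and 3.5 degrees of home, its long side on the long stop and its end on the short stop, with more than 2 N on each stop and on the jaw mouth; the fingers still hold the knob (over 1 N) and do not touch the pad (contact force between label_pad and long_stop above 2 N and contact force between label_pad and short_stop above 2 N and contact force between label_pad and jaw_nose above 2 N and contact force between the fingers and jaw_knob above 1 N and contact force between label_pad and the arm below 0.1 N and contact force between label_pad and the fingers below 0.1 N and x of label_pad in the frame of long_stop between -0.0245 and -0.0195 m and y of label_pad in the frame of long_stop between 0.028 and 0.033 m and z of label_pad in the frame of long_stop between -0.003 and 0.003 m and angle between the y axis of label_pad and the y axis of long_stop, either way round below 0.06 rad and angle between label_pad's own z axis and vertical below 0.06 rad and linear speed of label_pad below 0.01 m/s); the arm keeps its last pose, push and grip.
It fails at once if a bystander (sauce bottle, foil cups or timer) is moved by more than 3 cm (distance of any of sauce_left, sauce_right, foil_cups, kitchen_timer from where it was at the start of the episode above 0.03 m).
It also fails if it takes over 48 s, if anything falls off the work surface, if the arm or the gripper's body presses on something with over 40 N, if the wrist force passes 120 N, or if a joint passes its speed limit or range.

ROBOT

A 6-joint arm with a two-finger parallel gripper is mounted at the origin on a cart in front of the work surface, level with it; the furniture and walls round the work are solid. World frame = base frame: x ahead of the robot, y to its left, z up, the work surface at z = 0. Lengths are in m, angles in rad, forces in N, time in s.
With the tool pointing down it reaches from about 0.325 to 0.75 m from the base axis. Payload 7.6 kg.
Tool frame: the origin (TCP) lies between the finger pads; the fingertips stand 8 mm ahead of it and the grasp point (between the pads) lies 11 mm behind it; z points along the fingers, y is the line along which they close (so a half turn about z gives the same grasp; the last joint's range is limited). The gripper opens to 85 mm and grips with 20 to 120 N. Pads are 22 mm wide; open, the fingers measure 114 mm over their backs; the gripper's body (76 mm by 85 mm) begins 54 mm behind the grasp point. The pads swing forward as they close: fully open they stand 13 mm farther back than shut.
Start: joints at [-1.393, 0.052, 1.401, -0, 1.689, -0.07], TCP at [0.129, -0.509, 0.239] pointing down, gripper open.
Joint ranges: [-2.9, 2.9], [-0.91, 2.17], [0.12, 2.37], [-1.06, 4.2], [0.26, 2.73], [-2.93, 2.93]. Speed limits (rad/s): [2.57, 2.57, 3.01, 3.14, 3.14, 3.14].

INTERFACE

Orientations are given as a unit quaternion [w, x, y, z].
In Python, from rig import read_state, get_image, get_calibration, robot, cut_out, place_of gives the robot as it stands.
- The arm moves only by the tool apply_moves, never from a script. Its argument "series" is a list of rows, each an object with "claw": the closure, from 0 (fully open) to 1 (shut); "delta_pos": the shift along the tool's x, y, z in mm, a list of three; "spin": the turn about the tool's z in rad. A call has 1 to 8 rows; each row is the pose to reach, as a shift and turn from the pose commanded when the call began, along the tool's axes at that moment; what a row does not reach only later rows make up. A row lasts 1/12 s, in which the tool goes at most 41.7 mm and 7.16 degrees, less where a joint would pass 70% of its speed; a pose out of reach is approached as far as the arm can. A call with a gripper value outside its range is refused whole. The fingers move at their own pace and stop on an object; "force" is the grip in N (left out, the last holds). Time passes only in rows, so rows that repeat a pose let the fingers close. It gives the time, the measured TCP pose, the force, the opening and the grip force at its end, in the units of the state.
- read_state(): the state, without advancing time (a new reading comes with each control period).
- get_image(name): name is "scene" or "top" or "wrist"; returns the picture (420x560x3 uint8, blue, green, red); there is no depth.
- get_calibration(name): a dict with "K" (3x3 intrinsics, pixels), "world_from_camera" (4x4, takes a point from camera to world coordinates); the wrist camera has in their place "hand_eye" (4x4, takes a point from camera to tool coordinates, whose origin is the TCP and whose axes are the flange's). Camera axes: x right, y down, z forward; pixel columns grow to the right and rows downward; lengths in m; the calibration is good to about 2 mm. A picture is of the moment at which its call begins: read the wrist's pose just before it. get_calibration takes no time and is no camera call.
- robot.finish_job(): hands the job in; it is judged then, once.
Trained networks look in the newest picture that a camera, given by its name, has taken for a name from the list of things; names that differ only in an ending like _2 or _b are one class to them, and where a whole thing is asked for, a point or a joint stands for the part that bears it (a point fixed in the world has none). Each returns a list of dicts, best first, with "p" (0 to 1); they miss things now and then, are a little off and sometimes report something else, mostly with a low value. They report only what shows in the picture. A call takes as long as a camera call. They do not tell look-alikes from the thing itself.
- cut_out(camera, target): "pixels" (420x560 bool, what is visible of it) and "rect" ([left, top, right, bottom] in pixels, round what is visible of it).
- place_of(camera, target): "pixel" ([column, row] in pixels: a listed point, or the origin of a listed thing).
The state is a dict: "time": time; "q": joint angles; "joint_velocities": joint speeds; "joint_torque": joint torques, N m; "eef_pos": TCP position; "ee_rot": TCP orientation; "ft_force": force on the tool from outside, world axes, zero at the start; "ft_torque": the same for the moment, N m; "finger_gap": finger opening in m; "finger_force": force on a finger pad.
Only numpy, scipy, OpenCV 4.12 (cv2) and the standard library are available. Lean on these libraries where they do the work, as an engineer would, in place of code of your own. Each camera call takes 0.05 s, during which the arm holds its last target. There are 200 camera calls.

## Working session

There is one attempt and no reset: what is moved stays moved. The work goes in short steps, Python scripts to look and compute and a tool call to move; the robot and the scene stay as the last step left them, time stands still between calls to the robot, and variables do not carry over. Pictures are saved under pics/ and viewed, at most 10 in all, crops included, and the job is handed in when it is done.

Besides the shell and the picture viewer there is one more tool, called after "Emit:" as name([rows], argument=value, ...), one row to a line, values as JSON. apply_moves: Moves the arm, as the interface text tells. Its arguments: {"type":"object","properties":{"series":{"type":"array","items":{"type":"object","properties":{"claw":{"type":"number"},"delta_pos":{"type":"array","items":{"type":"number"}},"spin":{"type":"number"}}}},"force":{"type":"number"}},"required":["series"]}

```bash
mkdir -p pics
cat > h.py <<'E'
import numpy as np, cv2
from rig import *
def ray(cam,px,z):
    c=get_calibration(cam);K=np.array(c["K"]);T=np.array(c["world_from_camera"])
    d=T[:3,:3]@np.linalg.solve(K,[px[0],px[1],1]);o=T[:3,3]
    return o+d*(z-o[2])/d[2]
def proj(cam,P):
    c=get_calibration(cam);K=np.array(c["K"]);T=np.linalg.inv(np.array(c["world_from_camera"]))
    p=K@(T[:3,:3]@np.array(P)+T[:3,3]);return p[:2]/p[2]
E
python3 - <<'E'
from h import *
s=read_state();print(s["time"],s["eef_pos"],s["ee_rot"],s["finger_gap"])
a=get_image("top");cv2.imwrite("pics/top.png",a)
for n in ["label_pad","jaw_knob","jaw_nose","long_stop","jig"]:
  for r in place_of("top",n)[:6]: print(n,round(r["p"],2),np.round(r["pixel"],1),ray("top",r["pixel"],{"label_pad":0,"jaw_knob":.023,"jaw_nose":.008,"long_stop":.008,"jig":0}[n]).round(4))
for r in cut_out("top","label_pad")[:6]:
  m=r["pixels"].astype(np.uint8);c=max(cv2.findContours(m,0,2)[0],key=cv2.contourArea)
  w=np.array([ray("top",p[0],.015)[:2] for p in c]).astype(np.float32)*1000
  print(r["p"],r["rect"],cv2.minAreaRect(w))
print(get_calibration("top")["world_from_camera"])
b=get_image("scene");cv2.imwrite("pics/scene.png",b)
E
```

```text
0.0 [ 0.12872965 -0.50868087  0.23847378] [-7.76059277e-04  9.92333864e-01  1.23583566e-01 -4.82484526e-05] 0.08550383789560896
label_pad 0.88 [171.3 268.8] [0.4093 0.3723 0.    ]
label_pad 0.88 [186.3 202.4] [0.5827 0.3416 0.    ]
label_pad 0.65 [213.8 244.6] [0.4725 0.2659 0.    ]
jaw_knob 0.63 [332.1 229.3] [ 0.5127 -0.0384  0.023 ]
jaw_nose 0.48 [329.8 217. ] [ 0.5469 -0.0347  0.008 ]
jaw_nose 0.16 [213.7 245.6] [0.4691 0.265  0.008 ]
long_stop 0.3 [333.6 217.9] [ 0.5446 -0.0446  0.008 ]
jig 0.98 [337.4 203.9] [ 0.5834 -0.0562  0.    ]
0.75 [173.3, 186.4, 197.9, 215.3] ((582.6394653320312, 341.724609375), (63.5394172668457, 44.42464065551758), 32.93606185913086)
0.61 [200.0, 237.3, 223.7, 253.8] ((474.1949157714844, 269.49639892578125), (61.11301040649414, 44.744361877441406), 82.44038391113281)
0.58 [165.3, 256.0, 181.0, 279.6] ((410.8287353515625, 368.0674743652344), (46.508544921875, 58.44908142089844), 84.83715057373047)
[[ 0.00823935 -0.98498868  0.17242218  0.3619199 ]
 [-0.99976145 -0.01160225 -0.01850514  0.1137431 ]
 [ 0.02022784 -0.17222858 -0.9848493   1.18788195]
 [ 0.          0.          0.          1.        ]]
```

View pics/top.png

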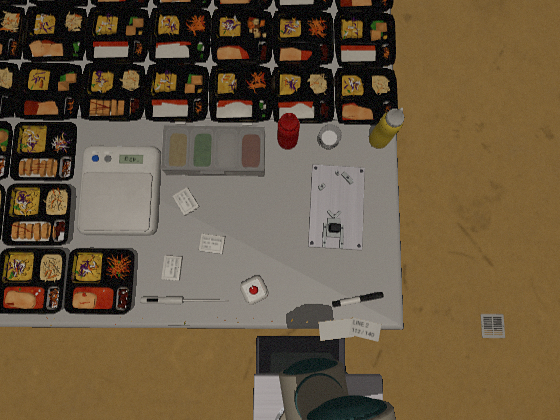

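View pics/scene.png

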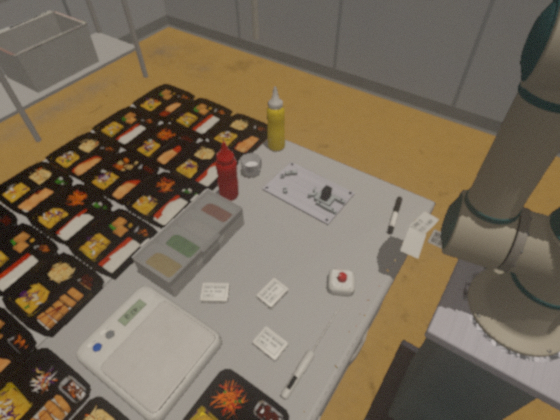

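The top view shows three look-alike pads. The rightmost is at px (213,244), about (0.474, 0.269) m, and the jig is at px (337,205). The scene view agrees. Next I'll get the wrist-camera geometry.

Run:
```python
from h import *
c=get_calibration("wrist");print(np.round(c["hand_eye"],3).tolist(),np.round(c["K"],0).tolist())
from scipy.spatial.transform import Rotation as R
s=read_state();q=s["ee_rot"];M=R.from_quat([*q[1:],q[0]]).as_matrix()
for P in [(.50,-.04,.30),(.46,.25,.28)]: print((M.T@(np.array(P)-s["eef_pos"])*1000).round(0))
```

```text
[[-0.0, -0.96, -0.279, 0.07], [1.0, -0.0, -0.0, -0.0], [0.0, -0.279, 0.96, -0.135], [0.0, 0.0, 0.0, 1.0]] [[342.0, 0.0, 279.0], [0.0, 342.0, 213.0], [0.0, 0.0, 1.0]]
[ 475. -364.  -61.]
[ 507. -655.  -41.]
```

Emit:
apply_moves([
  {"claw":0,"delta_pos":[33,-25,-4]},
  {"claw":0,"delta_pos":[66,-50,-8]},
  {"claw":0,"delta_pos":[99,-75,-12]},
  {"claw":0,"delta_pos":[132,-100,-16]},
  {"claw":0,"delta_pos":[165,-125,-20]},
  {"claw":0,"delta_pos":[198,-150,-24]},
  {"claw":0,"delta_pos":[231,-175,-28]},
  {"claw":0,"delta_pos":[264,-200,-32]},
])

```text
schema error: expected keys claw, delta_pos, spin
```

Emit:
apply_moves([
  {"claw":0,"delta_pos":[33,-25,-4]},
  {"claw":0,"delta_pos":[66,-50,-8]},
  {"claw":0,"delta_pos":[99,-75,-12]},
  {"claw":0,"delta_pos":[132,-100,-16]},
  {"claw":0,"delta_pos":[165,-125,-20]},
  {"claw":0,"delta_pos":[198,-150,-24]},
  {"claw":0,"delta_pos":[211,-164,-29]},
  {"claw":0,"delta_pos":[211,-164,-29]},
])

```text
schema error: expected keys claw, delta_pos, spin
```

```bash
cat >> h.py <<'E'
from scipy.spatial.transform import Rotation as R
def tool():
    s=read_state();q=s["ee_rot"];T=np.eye(4);T[:3,:3]=R.from_quat([*q[1:],q[0]]).as_matrix();T[:3,3]=s["eef_pos"];return T
def wray(T,px,z):
    c=get_calibration("wrist");W=T@np.array(c["hand_eye"])
    d=W[:3,:3]@np.linalg.solve(np.array(c["K"]),[px[0],px[1],1]);o=W[:3,3]
    return o+d*(z-o[2])/d[2]
Z={"label_pad":0,"jaw_knob":.023,"jaw_nose":.008,"long_stop":.008,"short_stop":.008,"jig":0}
def wlook(name,things):
    T=tool();a=get_image("wrist");cv2.imwrite(f"pics/{name}.png",a);np.save(name+"_T",T)
    for n in things:
        for r in place_of("wrist",n)[:4]: print(n,round(r["p"],2),np.round(r["pixel"],1),wray(T,r["pixel"],Z[n]).round(4))
    return T,a
E
python3 - <<'E'
from h import *
T,a=wlook("w1",["jig","jaw_knob","jaw_nose","long_stop","label_pad"])
s=read_state();print(s["time"],s["eef_pos"],s["ft_force"])
for r in cut_out("wrist","jig")[:1]:
  m=r["pixels"].astype(np.uint8);c=max(cv2.findContours(m,0,2)[0],key=cv2.contourArea)
  w=np.array([wray(T,p[0],.008)[:2] for p in c]).astype(np.float32)*1000
  print(r["p"],r["rect"],cv2.minAreaRect(w),cv2.boxPoints(cv2.minAreaRect(w)))
E
```

```text
0.7 [ 0.12878023 -0.50898792  0.23938096] [0.6165367  0.15462052 0.34792889]
```

View pics/w1.png

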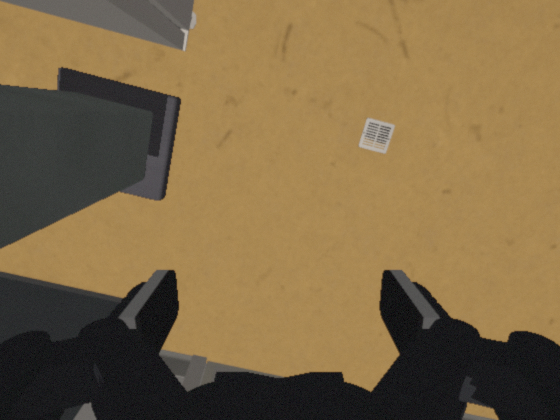

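That picture only shows the floor, because the moves were refused for missing "spin". I'll resend with all the keys.

Emit:
apply_moves([
  {"claw":0,"spin":0,"delta_pos":[33,-25,-4]},
  {"claw":0,"spin":0,"delta_pos":[66,-50,-8]},
  {"claw":0,"spin":0,"delta_pos":[99,-75,-12]},
  {"claw":0,"spin":0,"delta_pos":[132,-100,-16]},
  {"claw":0,"spin":0,"delta_pos":[165,-125,-20]},
  {"claw":0,"spin":0,"delta_pos":[198,-150,-24]},
  {"claw":0,"spin":0,"delta_pos":[231,-175,-28]},
  {"claw":0,"spin":0,"delta_pos":[264,-200,-32]},
])

```text
time: 1.42
eef_pos: [0.3364, -0.2485, 0.2718]
ee_rot: [0.0, 0.992, 0.123, 0.0]
ft_force: [0.4, -0.3, -0.0]
finger_gap: 0.0854
finger_force: 0.0
```

Emit:
apply_moves([
  {"claw":0,"spin":0,"delta_pos":[33,-25,-4]},
  {"claw":0,"spin":0,"delta_pos":[66,-50,-8]},
  {"claw":0,"spin":0,"delta_pos":[99,-75,-12]},
  {"claw":0,"spin":0,"delta_pos":[132,-100,-16]},
  {"claw":0,"spin":0,"delta_pos":[165,-125,-20]},
  {"claw":0,"spin":0,"delta_pos":[198,-150,-24]},
  {"claw":0,"spin":0,"delta_pos":[211,-164,-29]},
  {"claw":0,"spin":0,"delta_pos":[211,-164,-29]},
])

```text
time: 2.08
eef_pos: [0.5015, -0.0363, 0.3007]
ee_rot: [-0.0, 0.992, 0.126, 0.0]
ft_force: [-0.7, 0.4, -0.0]
finger_gap: 0.0857
finger_force: 0.0
```

Run:
```python
from h import *
T,a=wlook("w2",["jig","jaw_knob","jaw_nose","long_stop","label_pad"])
s=read_state();print(s["time"],s["eef_pos"],s["ft_force"])
for r in cut_out("wrist","jig")[:1]:
  m=r["pixels"].astype(np.uint8);c=max(cv2.findContours(m,0,2)[0],key=cv2.contourArea)
  w=np.array([wray(T,p[0],.008)[:2] for p in c]).astype(np.float32)*1000
  print(r["p"],r["rect"],cv2.minAreaRect(w),cv2.boxPoints(cv2.minAreaRect(w)))
```

```text
jig 0.56 [307.2 119.5] [ 0.5717 -0.0539  0.    ]
jaw_knob 0.62 [285.9 164.1] [ 0.5153 -0.0413  0.023 ]
jaw_nose 0.67 [294.5 134.7] [ 0.5506 -0.0431  0.008 ]
long_stop 0.6 [331.6  39.2] [ 0.6629 -0.0561  0.008 ]
label_pad 0.79 [ 31.8 133.6] [0.4702 0.2723 0.    ]
2.3833 [ 0.49954711 -0.04056684  0.30028641] [-0.39042811  0.13716535 -0.23831073]
0.98 [225.3, 1.6, 395.0, 213.8] ((572.1253051757812, -50.53517150878906), (140.6304168701172, 221.36497497558594), 87.11559295654297) [[ 458.0447   -115.191635]
 [ 679.1293   -126.33096 ]
 [ 686.20593    14.121292]
 [ 465.12134    25.26062 ]]
```

View pics/w2.png

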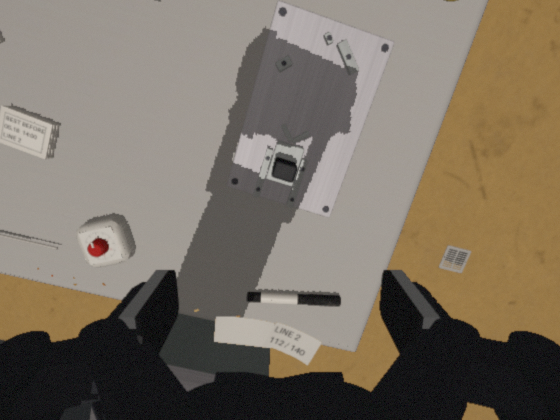

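Wrist view: the jig's plate measures 221 x 141 mm, so the fit is good. Its yaw is about -2.9° and its origin about (0.572, -0.0545). The knob at px (286,164) suggests the jaw has already travelled about 13 mm. The pad is at px (32,134). Moving above it.

Emit:
apply_moves([
  {"claw":0,"spin":-0.12,"delta_pos":[6,-38,10]},
  {"claw":0,"spin":-0.24,"delta_pos":[12,-76,20]},
  {"claw":0,"spin":-0.36,"delta_pos":[19,-115,35]},
  {"claw":0,"spin":-0.48,"delta_pos":[25,-154,50]},
  {"claw":0,"spin":-0.6,"delta_pos":[32,-192,62]},
  {"claw":0,"spin":-0.72,"delta_pos":[38,-231,75]},
  {"claw":0,"spin":-0.84,"delta_pos":[45,-270,88]},
  {"claw":0,"spin":-0.96,"delta_pos":[51,-308,100]},
])

```text
time: 3.1
eef_pos: [0.4735, 0.2727, 0.1997]
ee_rot: [0.0, 0.822, 0.57, 0.0]
ft_force: [-0.1, -0.5, 0.7]
finger_gap: 0.0857
finger_force: 0.0
```

Emit:
apply_moves([
  {"claw":0,"spin":-0.11,"delta_pos":[0,0,0]},
  {"claw":0,"spin":-0.225,"delta_pos":[0,0,0]},
  {"claw":0,"spin":-0.225,"delta_pos":[0,0,0]},
  {"claw":0,"spin":-0.225,"delta_pos":[0,0,0]},
])

```text
time: 3.43
eef_pos: [0.4741, 0.2709, 0.2004]
ee_rot: [0.0, 0.756, 0.655, 0.0]
ft_force: [-0.3, -0.0, 0.4]
finger_gap: 0.0853
finger_force: 0.0
```

Run:
```python
from h import *
T,a=wlook("w3",["label_pad"])
s=read_state();print(s["time"],s["eef_pos"],s["ee_rot"])
for r in cut_out("wrist","label_pad")[:3]:
  m=r["pixels"].astype(np.uint8);c=max(cv2.findContours(m,0,2)[0],key=cv2.contourArea)
  w=np.array([wray(T,p[0],.015)[:2] for p in c]).astype(np.float32)*1000
  b=cv2.minAreaRect(w);print(r["p"],r["rect"],b)
  print((T[:3,:3].T@(np.array([*b[0],0])/1000-T[:3,3])*1000).round(1), np.degrees(np.arctan2(T[1,0],T[0,0])))
```

```text
label_pad 0.83 [197.9  94.8] [0.4117 0.3683 0.    ]
label_pad 0.71 [279.1 189.4] [0.4734 0.2692 0.    ]
label_pad 0.57 [383.8  94.1] [0.5821 0.3445 0.    ]
3.5333 [0.47420474 0.27079824 0.20055827] [9.95470953e-05 7.55625235e-01 6.55004157e-01 2.22466865e-04]
0.95 [343.5, 49.6, 428.4, 135.5] ((579.642333984375, 343.51904296875), (63.23329544067383, 45.56248474121094), 32.58829116821289)
[ 86.8  94.1 200.4] 81.84681357035116
0.91 [252.0, 157.1, 303.7, 216.7] ((472.255126953125, 272.7277526855469), (62.258567810058594, 45.00657272338867), 83.31757354736328)
[  1.5  -2.1 200.4] 81.84681357035116
```

View pics/w3.png

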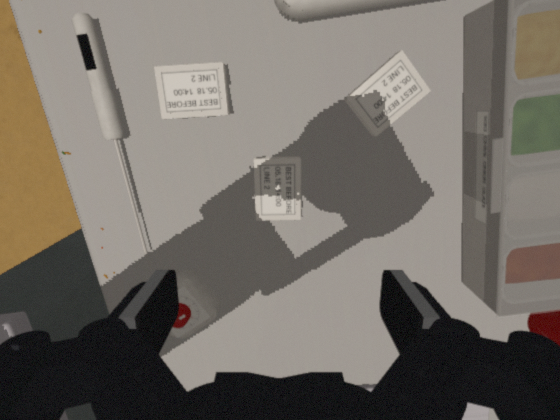

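The pad is under the gripper at px (279,189), off by about 1–2 mm, with both neighbours well clear. Descending and gripping.

Emit:
apply_moves([
  {"claw":0,"spin":-0.02,"delta_pos":[0.5,-1.5,40]},
  {"claw":0,"spin":-0.02,"delta_pos":[0.5,-1.5,80]},
  {"claw":0,"spin":-0.02,"delta_pos":[0.5,-1.5,120]},
  {"claw":0,"spin":-0.02,"delta_pos":[0.5,-1.5,150]},
  {"claw":0.2,"spin":-0.02,"delta_pos":[0.5,-1.5,172]},
  {"claw":0.3,"spin":-0.02,"delta_pos":[0.5,-1.5,182]},
  {"claw":0.3,"spin":-0.02,"delta_pos":[0.5,-1.5,188]},
  {"claw":0.3,"spin":-0.02,"delta_pos":[0.5,-1.5,188]},
], force=30)

```text
time: 4.25
eef_pos: [0.4726, 0.2719, 0.0121]
ee_rot: [-0.0, 0.748, 0.664, -0.0]
ft_force: [0.6, 0.2, 0.2]
finger_gap: 0.0594
finger_force: 0.0
```

Emit:
apply_moves([
  {"claw":0.6,"spin":0,"delta_pos":[0,0,0]},
  {"claw":0.8,"spin":0,"delta_pos":[0,0,0]},
  {"claw":0.8,"spin":0,"delta_pos":[0,0,0]},
  {"claw":0.8,"spin":0,"delta_pos":[0,0,0]},
  {"claw":0.8,"spin":0,"delta_pos":[0,0,0]},
])

```text
time: 4.67
eef_pos: [0.4738, 0.2728, 0.0144]
ee_rot: [0.001, 0.748, 0.664, 0.002]
ft_force: [0.1, -1.0, 6.2]
finger_gap: 0.0428
finger_force: 31.5
```

Emit:
apply_moves([
  {"claw":0.8,"spin":0,"delta_pos":[0,0,-40]},
  {"claw":0.8,"spin":0,"delta_pos":[0,0,-80]},
  {"claw":0.8,"spin":-0.1,"delta_pos":[-30,18,-90]},
  {"claw":0.8,"spin":-0.2,"delta_pos":[-63,37,-90]},
  {"claw":0.8,"spin":-0.3,"delta_pos":[-97,57,-90]},
  {"claw":0.8,"spin":-0.4,"delta_pos":[-131,76,-90]},
  {"claw":0.8,"spin":-0.5,"delta_pos":[-165,96,-90]},
  {"claw":0.8,"spin":-0.6,"delta_pos":[-200,116,-90]},
])

```text
time: 5.33
eef_pos: [0.5646, 0.0583, 0.1029]
ee_rot: [0.0, 0.516, 0.857, 0.0]
ft_force: [1.0, 0.5, -0.2]
finger_gap: 0.0434
finger_force: 31.1
```

```bash
cat >> h.py <<'E'
def goal(P,psi):
    T=tool();d=T[:3,:3].T@(np.array(P)-T[:3,3])*1000
    print("delta",d.round(1),"spin",round(np.arctan2(T[1,0],T[0,0])-np.radians(psi),3))
O=np.array([.5719,-.0545]);J=np.radians(-2.88)
def jig(x,y): c,s=np.cos(J),np.sin(J);return O+np.array([[c,-s],[s,c]])@[x/1000,y/1000]
def stop(x,y): k=.5**.5;return jig(88+(x-y)*k,(x+y)*k)
E
python3 - <<'E'
from h import *
s=read_state();print(s["time"],s["eef_pos"],s["finger_gap"],s["finger_force"])
goal([*stop(-30,36),.10],132.1)
E
```

```text
5.3333 [0.56460643 0.05828585 0.10290211] 0.04337739837509668 31.109238266944885
delta [-120.6   -8.7    2.9] spin -0.248
```

Emit:
apply_moves([
  {"claw":0.8,"spin":-0.1,"delta_pos":[-35,-3,1]},
  {"claw":0.8,"spin":-0.2,"delta_pos":[-70,-6,2]},
  {"claw":0.8,"spin":-0.248,"delta_pos":[-105,-8,3]},
  {"claw":0.8,"spin":-0.248,"delta_pos":[-121,-9,3]},
  {"claw":0.8,"spin":-0.248,"delta_pos":[-121,-9,3]},
  {"claw":0.8,"spin":-0.248,"delta_pos":[-121,-9,3]},
])

```text
time: 5.83
eef_pos: [0.6122, -0.052, 0.0993]
ee_rot: [-0.0, 0.409, 0.913, 0.0]
ft_force: [-0.2, 0.2, -0.3]
finger_gap: 0.0428
finger_force: 31.1
```

Run:
```python
from h import *
T,a=wlook("w4",["label_pad","jaw_nose","jaw_knob","long_stop"])
W=T@np.array(get_calibration("wrist")["hand_eye"]);K=np.array(get_calibration("wrist")["K"])
def pr(P):
  p=K@(W[:3,:3].T@(np.array(P)-W[:3,3]));return tuple(int(v) for v in p[:2]/p[2])
for y0,y1 in [(2,9),(53,70)]: cv2.line(a,pr([*stop(0,y0),.02]),pr([*stop(0,y1),.02]),(0,0,255),1)
cv2.line(a,pr([*stop(-40,0),.02]),pr([*stop(-4,0),.02]),(255,0,0),1)
cv2.imwrite("pics/w4b.png",a)
s=read_state();print(s["time"],s["eef_pos"],s["ee_rot"])
goal([*stop(-30,36),.025],132.1)
```

```text
label_pad 0.67 [280.8 272.4] [ 0.6412 -0.0832  0.    ]
jaw_nose 0.93 [214.8 145.9] [ 0.5466 -0.0417  0.008 ]
jaw_knob 0.81 [167.9 105. ] [ 0.5124 -0.0387  0.023 ]
6.0833 [ 0.61205078 -0.05021014  0.09952102] [4.73385317e-05 4.07434820e-01 9.13234287e-01 4.96616043e-05]
delta [-2.5 -0.4 74.5] spin -0.003
```

View pics/w4b.png

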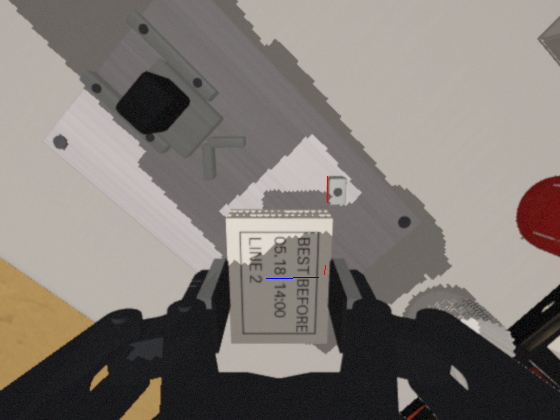

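The predicted stop edges line up with the visible block at px (327,190). The pad is held square at px (281,275) and the jaw nose is clear at px (215,150). Lowering.

Emit:
apply_moves([
  {"claw":0.8,"spin":-0.003,"delta_pos":[-1,0,30]},
  {"claw":0.8,"spin":-0.003,"delta_pos":[-1,0,55]},
  {"claw":0.8,"spin":-0.003,"delta_pos":[-1,0,68]},
  {"claw":0.8,"spin":-0.003,"delta_pos":[-1,0,76]},
  {"claw":0.8,"spin":-0.003,"delta_pos":[-1,0,76]},
  {"claw":0.8,"spin":-0.003,"delta_pos":[-1,0,76]},
])

```text
time: 6.58
eef_pos: [0.6134, -0.0519, 0.0241]
ee_rot: [0.001, 0.407, 0.914, 0.0]
ft_force: [0.2, -0.3, -0.3]
finger_gap: 0.0428
finger_force: 32.9
```

Emit:
apply_moves([
  {"claw":0.8,"spin":0,"delta_pos":[0,0,1.5]},
  {"claw":0.8,"spin":0,"delta_pos":[0,0,1.5]},
  {"claw":0.35,"spin":0,"delta_pos":[0,0,1]},
  {"claw":0.35,"spin":0,"delta_pos":[0,0,0]},
  {"claw":0.35,"spin":0,"delta_pos":[0,0,0]},
  {"claw":0.35,"spin":0,"delta_pos":[0,0,0]},
])

```text
time: 7.08
eef_pos: [0.6131, -0.0523, 0.0236]
ee_rot: [0.0, 0.407, 0.914, 0.0]
ft_force: [-0.8, 0.4, -0.6]
finger_gap: 0.0555
finger_force: 0.0
```

Emit:
apply_moves([
  {"claw":0.35,"spin":0,"delta_pos":[0,0,-15]},
  {"claw":0.35,"spin":0,"delta_pos":[0,0,-50]},
  {"claw":0.3,"spin":0,"delta_pos":[0,0,-90]},
  {"claw":0.3,"spin":0.1,"delta_pos":[0,0,-120]},
  {"claw":0.3,"spin":0.22,"delta_pos":[0,0,-130]},
  {"claw":0.3,"spin":0.34,"delta_pos":[0,0,-130]},
  {"claw":0.3,"spin":0.46,"delta_pos":[0,0,-130]},
  {"claw":0.3,"spin":0.57,"delta_pos":[0,0,-130]},
])

```text
time: 7.75
eef_pos: [0.613, -0.0522, 0.1538]
ee_rot: [0.0, 0.649, 0.76, 0.0]
ft_force: [-0.5, -1.1, 0.5]
finger_gap: 0.0598
finger_force: 0.0
```

Run:
```python
from h import *
s=read_state();print(s["time"],s["eef_pos"],s["ee_rot"],s["finger_gap"])
Z["label_pad"]=.008
T,a=wlook("w5",["label_pad","jaw_nose","jaw_knob"])
W=T@np.array(get_calibration("wrist")["hand_eye"]);K=np.array(get_calibration("wrist")["K"])
def pr(P):
  p=K@(W[:3,:3].T@(np.array(P)-W[:3,3]));return tuple(int(v) for v in p[:2]/p[2])
for y0,y1 in [(2,9),(53,70)]: cv2.line(a,pr([*stop(0,y0),.02]),pr([*stop(0,y1),.02]),(0,0,255),1)
cv2.line(a,pr([*stop(-40,0),.02]),pr([*stop(-4,0),.02]),(255,0,0),1)
cv2.imwrite("pics/w5b.png",a)
print(stop(-30,36),stop(0,0),jig(-71,12))
for r in cut_out("wrist","label_pad")[:1]:
  m=r["pixels"].astype(np.uint8);c=max(cv2.findContours(m,0,2)[0],key=cv2.contourArea)
  w=np.array([wray(T,p[0],.023)[:2] for p in c]).astype(np.float32)*1000
  print(r["p"],r["rect"],cv2.minAreaRect(w))
for r in cut_out("wrist","jaw_knob")[:1]:
  m=r["pixels"].astype(np.uint8);c=max(cv2.findContours(m,0,2)[0],key=cv2.contourArea)
  w=np.array([wray(T,p[0],.059)[:2] for p in c]).astype(np.float32)*1000
  print("knob",r["p"],r["rect"],cv2.minAreaRect(w))
```

```text
7.75 [ 0.61303089 -0.05222928  0.15380157] [3.95819811e-04 6.49485424e-01 7.60373917e-01 1.83685170e-04] 0.05981470138256103
label_pad 0.61 [279.4 200.2] [ 0.6127 -0.0514  0.008 ]
label_pad 0.57 [153.9 171.7] [ 0.5069 -0.0436  0.008 ]
jaw_nose 0.69 [200.5 174.3] [ 0.545  -0.0398  0.008 ]
jaw_knob 0.67 [155.3 173.6] [ 0.5131 -0.0417  0.023 ]
[ 0.61339192 -0.05233936] [ 0.65978885 -0.0589215 ] [ 0.50159261 -0.03894781]
0.7 [237.6, 156.5, 321.2, 246.3] ((611.9100341796875, -51.17108154296875), (45.47200012207031, 62.194358825683594), 41.96718215942383)
knob 0.73 [123.3, 154.4, 167.6, 200.2] ((516.8558959960938, -36.61261749267578), (30.75051498413086, 28.19460678100586), 87.07234191894531)
```

View pics/w5b.png

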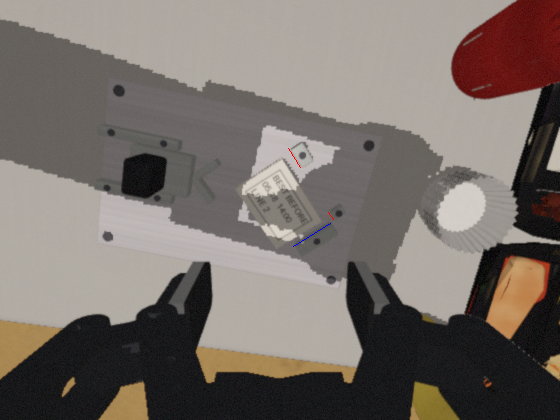

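The pad is lying free on the plate at px (279,200), near both stops and at about the right yaw. The knob is at px (145,173). Next I'll grip the knob along the sliding direction.

Emit:
apply_moves([
  {"claw":0.3,"spin":0.1,"delta_pos":[10,-32,10]},
  {"claw":0.3,"spin":0.2,"delta_pos":[18,-64,20]},
  {"claw":0.3,"spin":0.208,"delta_pos":[28,-96,30]},
  {"claw":0.3,"spin":0.208,"delta_pos":[28,-96.5,50]},
  {"claw":0.3,"spin":0.208,"delta_pos":[28,-96.5,80]},
  {"claw":0.3,"spin":0.208,"delta_pos":[28,-96.5,102]},
  {"claw":0.3,"spin":0.208,"delta_pos":[28,-96.5,113]},
  {"claw":0.3,"spin":0.208,"delta_pos":[28,-96.5,113]},
])

```text
time: 8.72
eef_pos: [0.5115, -0.04, 0.0377]
ee_rot: [-0.002, 0.722, 0.691, -0.002]
ft_force: [-0.8, -0.1, 0.6]
finger_gap: 0.0598
finger_force: 0.0
```

Emit:
apply_moves([
  {"claw":0.6,"spin":0,"delta_pos":[0,0,0]},
  {"claw":0.8,"spin":0,"delta_pos":[0,0,0]},
  {"claw":1,"spin":0,"delta_pos":[0,0,0]},
  {"claw":1,"spin":0,"delta_pos":[0,0,0]},
  {"claw":1,"spin":0,"delta_pos":[0,0,0]},
  {"claw":1,"spin":0,"delta_pos":[0,0,0]},
], force=40)

```text
time: 9.22
eef_pos: [0.5142, -0.0404, 0.0421]
ee_rot: [0.001, 0.723, 0.691, 0.001]
ft_force: [-1.9, 0.3, 6.8]
finger_gap: 0.0194
finger_force: 40.0
```

Emit:
apply_moves([
  {"claw":1,"spin":0,"delta_pos":[0,4,-1.5]},
  {"claw":1,"spin":0,"delta_pos":[0,8,-1.5]},
  {"claw":1,"spin":0,"delta_pos":[0,12,-1.5]},
  {"claw":1,"spin":0,"delta_pos":[0,16,-1.5]},
  {"claw":1,"spin":0,"delta_pos":[0,20,-1.5]},
  {"claw":1,"spin":0,"delta_pos":[0,24,-1.5]},
  {"claw":1,"spin":0,"delta_pos":[0,27,-1.5]},
  {"claw":1,"spin":0,"delta_pos":[0,30,-1.5]},
])

```text
time: 9.88
eef_pos: [0.5437, -0.0419, 0.0421]
ee_rot: [0.0, 0.723, 0.691, -0.0]
ft_force: [-3.6, -3.3, 5.3]
finger_gap: 0.0195
finger_force: 40.7
```

Emit:
apply_moves([
  {"claw":1,"spin":0,"delta_pos":[0,1.5,0]},
  {"claw":1,"spin":0,"delta_pos":[0,3,0]},
  {"claw":1,"spin":0,"delta_pos":[0,4.5,0]},
  {"claw":1,"spin":0,"delta_pos":[0,6,0]},
  {"claw":1,"spin":0,"delta_pos":[0,6,0]},
])

```text
time: 10.3
eef_pos: [0.5496, -0.0422, 0.0421]
ee_rot: [0.001, 0.723, 0.691, 0.0]
ft_force: [-1.8, -4.7, 4.2]
finger_gap: 0.0196
finger_force: 40.6
```

Emit:
apply_moves([
  {"claw":1,"spin":0,"delta_pos":[-1,1,-1]},
  {"claw":1,"spin":0,"delta_pos":[-1,2,-1]},
  {"claw":1,"spin":0,"delta_pos":[-1,3,-1]},
  {"claw":1,"spin":0,"delta_pos":[-1,3,-1]},
])

```text
time: 10.63
eef_pos: [0.5518, -0.0424, 0.0421]
ee_rot: [-0.001, 0.723, 0.691, -0.0]
ft_force: [-2.5, 0.5, -2.1]
finger_gap: 0.0194
finger_force: 39.8
```

Emit:
apply_moves([
  {"claw":1,"spin":0,"delta_pos":[0,1,0]},
  {"claw":1,"spin":0,"delta_pos":[0,2,0]},
  {"claw":1,"spin":0,"delta_pos":[0,2,0]},
  {"claw":1,"spin":0,"delta_pos":[0,2,0]},
])

```text
time: 10.97
eef_pos: [0.5537, -0.0426, 0.0422]
ee_rot: [-0.001, 0.723, 0.691, -0.0]
ft_force: [-3.7, 4.0, -3.8]
finger_gap: 0.0193
finger_force: 39.5
```

Emit:
apply_moves([
  {"claw":1,"spin":0,"delta_pos":[0.7,1,0.7]},
  {"claw":1,"spin":0,"delta_pos":[0.7,2,0.7]},
  {"claw":1,"spin":0,"delta_pos":[0.7,2,0.7]},
  {"claw":1,"spin":0,"delta_pos":[0.7,2,0.7]},
])

```text
time: 11.3
eef_pos: [0.5539, -0.0425, 0.0421]
ee_rot: [-0.002, 0.723, 0.691, -0.002]
ft_force: [-17.1, 2.0, 6.7]
finger_gap: 0.0192
finger_force: 41.3
```

Run:
```python
from h import *
s=read_state();print(s["time"],s["eef_pos"],s["ft_force"])
T=tool();a=get_image("wrist")
W=T@np.array(get_calibration("wrist")["hand_eye"]);K=np.array(get_calibration("wrist")["K"])
def pr(P):
  p=K@(W[:3,:3].T@(np.array(P)-W[:3,3]));return tuple(int(v) for v in p[:2]/p[2])
for y0,y1 in [(2,9),(53,70)]: cv2.line(a,pr([*stop(0,y0),.02]),pr([*stop(0,y1),.02]),(0,0,255),1)
b=get_image("top")[150:260,290:380];b=cv2.resize(b,None,fx=4,fy=4,interpolation=cv2.INTER_CUBIC)
o=np.zeros((440,760,3),np.uint8);o[:420,:400]=a[:,160:560];o[:,400:]=b
cv2.imwrite("pics/w6.png",o)
```

```text
11.3 [ 0.55388518 -0.04251138  0.04212515] [-17.10927015   2.02423502   6.683485  ]
```

View pics/w6.png

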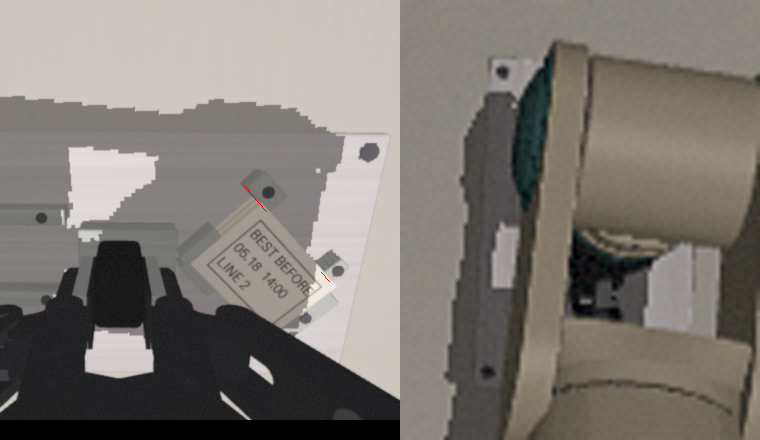

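Run:
```python
from h import *
T=tool();a=get_image("wrist")
Z["label_pad"]=.008
print("home",stop(-22,30.5))
for r in place_of("wrist","label_pad")[:2]: print(r["p"],wray(T,r["pixel"],.008).round(4))
for r in cut_out("wrist","label_pad")[:1]:
  m=r["pixels"].astype(np.uint8);c=max(cv2.findContours(m,0,2)[0],key=cv2.contourArea)
  w=np.array([wray(T,p[0],.023)[:2] for p in c]).astype(np.float32)*1000
  print(r["p"],r["rect"],cv2.minAreaRect(w))
b=cv2.resize(a[150:350,320:520],(600,600),interpolation=cv2.INTER_CUBIC)
b=cv2.convertScaleAbs(b,alpha=1.3);cv2.imwrite("pics/w7.png",b);s=read_state();print(s["time"],s["ft_force"],s["eef_pos"])
```

```text
home [ 0.62301462 -0.05105346]
0.79 [ 0.6257 -0.0531  0.008 ]
0.73 [352.3, 198.4, 495.3, 327.4] ((621.6569213867188, -49.141517639160156), (44.967529296875, 66.97339630126953), 42.03933334350586)
11.55 [-17.85447612   2.6348585    8.6663388 ] [ 0.55387677 -0.04252911  0.04209539]
```

View pics/w7.png

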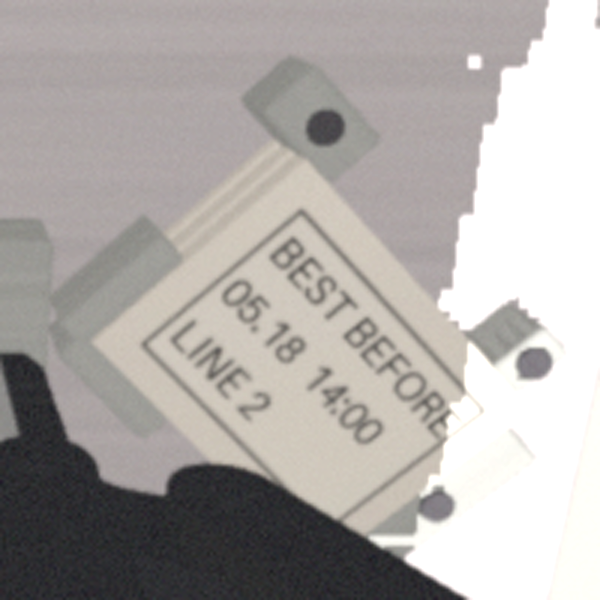

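The pad is seated along the long stop, with its free corner in the V and its yaw within 0.1°. I'll ease the downward load, let it settle, and check that the push holds.

Emit:
apply_moves([
  {"claw":1,"spin":0,"delta_pos":[-0.3,0.3,-1]},
  {"claw":1,"spin":0,"delta_pos":[-0.3,0.3,-1]},
  {"claw":1,"spin":0,"delta_pos":[-0.3,0.3,-1]},
  {"claw":1,"spin":0,"delta_pos":[-0.3,0.3,-1]},
  {"claw":1,"spin":0,"delta_pos":[-0.3,0.3,-1]},
  {"claw":1,"spin":0,"delta_pos":[-0.3,0.3,-1]},
])

```text
time: 12.05
eef_pos: [0.5538, -0.0425, 0.0422]
ee_rot: [-0.003, 0.723, 0.691, -0.002]
ft_force: [-15.2, 1.9, 2.6]
finger_gap: 0.0194
finger_force: 40.7
```

```bash
python3 -c "
from rig import *
print(robot.finish_job())"
```

```text
the job is handed in; nothing more can be done
None
```

I handed the job in at about 12 s: the pad looked fully home in the last wrist view, and the fingers were still gripping the knob and pushing about 15 N; contact with the short stop was inferred from the firm stop rather than seen, and no verdict came back.

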